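# Walk the marble block round to the fence

### The arm

A 6-joint arm with a two-finger parallel gripper is mounted at the origin on the work surface. World frame = base frame: x ahead of the robot, y to its left, z up, the work surface at z = 0. Lengths are in mm, angles in rad, forces in N, time in s.
With the tool pointing down it reaches from about 425 to 950 mm from the base axis. Payload 14.7 kg.
Tool frame: the origin (TCP) lies midway between the tips of the shut fingers; the grasp point (between the pads) lies 19 mm behind it; z points along the fingers, y is the line along which they close (so a half turn about z gives the same grasp; the last joint's range is limited). The gripper opens to 85 mm and grips with 20 to 120 N. Pads are 22 mm wide; open, the fingers measure 114 mm over their backs; the gripper's body (76 mm by 85 mm) begins 54 mm behind the grasp point. The pads swing forward as they close: fully open they stand 13 mm farther back than shut.
Start: joints at [-1.308, 0.48, 1.596, -0, 1.065, -0.047], TCP at [198.18, -619.045, 204.197] pointing down, gripper open.
Joint ranges: [-2.75, 2.75], [-0.82, 2.05], [0.23, 2.67], [-1.56, 4.7], [0.09, 2.69], [-2.92, 2.92]. Speed limits (rad/s): [1.89, 1.89, 2.39, 3.01, 3.01, 3.01].

### API

Orientations are given as a 3x3 rotation matrix whose columns are the frame's x, y, z axes.
In Python, from rig import arm, optics, order gives the robot as it stands.
- The arm moves only by the shell command python3 -m jog 'ROWS' [OPENING] [FORCE]. ROWS is JSON, a list of rows, each a list of 2 entries, a list of its own where there are three numbers: the shift along the world's x, y, z as a fraction of full scale, then the turn, a rotation vector about the world's x, y, z as a fraction of full scale. In form: [[[x, y, z], [rx, ry, rz]], ...]. A call has 1 to 10 rows; each row shifts and turns the commanded pose from where the row before left it; what a row does not reach is not made up. Full scale, the value 1, is 0.025 m for a shift and 360 degrees for a turn. A row lasts 1/8 s, in which the tool goes at most 62.5 mm and 10.7 degrees, less where a joint would pass 70% of its speed; a pose out of reach is approached as far as the arm can. A call with a number of a shift or a turn outside -1 to 1 is refused whole. A call with a gripper value outside its range is refused whole. OPENING is the finger opening in mm, from 0 to 85.4, set as the call begins (- or left out, the last holds). The fingers move at their own pace and stop on an object; FORCE is the grip in N (left out, the last holds). Time passes only in rows, so rows that do not move let the fingers close. It gives the time, the measured TCP pose, the force, the opening and the grip force at its end, in the units of the state.
- arm.state(): the state, without advancing time (a new reading comes with each control period).
- optics.read_camera(name): name is "side" or "top"; returns a dict with "image" (400x640x3 uint8, blue, green, red), "z_map" (400x640 float32, mm along the optical axis (not along the pixel's ray), 0 where there is no reading), "fx", "fy", "cx", "cy" (pixels), "world_from_camera" (4x4, takes a point from camera to world coordinates). Camera axes: x right, y down, z forward; pixel columns grow to the right and rows downward; lengths in mm; the calibration is good to about 2 mm. A picture is of the moment at which its call begins.
- order.finish_job(): hands the job in; it is judged then, once.
The state is a dict: "time_s": time; "qpos": joint angles; "dq": joint speeds; "tau": joint torques, N m; "position": TCP position; "tool_rot": TCP orientation; "ft_force": force on the tool from outside, world axes, zero at the start; "torque": the same for the moment, N m; "finger_gap": opening from 0.0 (shut) to 1.0 (fully open); "finger_force": force on a finger pad.
Only numpy, scipy, OpenCV 4.12 (cv2) and the standard library are available. Lean on these libraries where they do the work, as an engineer would, in place of code of your own. Each camera call takes 0.05 s, during which the arm holds its last target. There are 200 camera calls.

### The job

Walk the heavy marble block round on its spot by pushing its corners in turn, keeping it inside the white ring, until its red-painted face squarely faces the yellow fence; then push it straight across until the red face lies flush against the fence. Only push it with the fingers, never grip, lift or tip it, and leave the other things on the bench undisturbed.

Things in the scene. Friction and masses are not known exactly. Their poses are not given: they have to be found in the camera images.
- block: White marble block, 95 mm along its own x, 130 mm along its y, 55 mm high, 1.8 kg (give or take a fifth), too wide to grip, free to slide on the bench. Origin: centre of its underside; z up. Its +x side (130 x 55 mm) is painted red, with a 16 mm red band on top along that edge. At the start the red side looks away from the robot, up to 0.6 rad either way. Flat rosette on top.
- red_face (a point): Centre of the block's red face: 47.5 mm along the block's +x from its centre, 27.5 mm above the bench.
- aim (a point): Not a visible thing: the point 115 mm out from the block's centre along its +x, that is, the direction in which the red face looks.
- ring: White circle painted on the bench, 260 mm over its outside, nothing to touch. Origin: its centre, on the bench. The block starts within about 25 mm of it. The block's half diagonal is 81 mm, so it lies inside the ring while its centre is within about 50 mm of this point.
- fence: Yellow steel bar fixed to the bench, 320 mm along its own x, 30 mm thick along its y, 40 mm high. It stands to the left (y > 0) or right (y < 0) of the ring, its middle 0.18 to 0.30 m to the side of the ring's centre, its length running away from the robot within 0.15 rad. Origin: centre of its underside. The block goes against the long side nearer the ring.
- tray: Low black tray of chisels, 280 x 85 mm, 45 mm high, fixed, on the side of the ring opposite the fence. Origin: centre of its underside. Leave alone.
- bottle: Green glass bottle, 52 mm across, 85 mm high, beyond the ring. Origin: centre of its underside. Leave it standing.
- offcut: Loose pale wooden offcut, 90 x 40 x 30 mm, just beyond the ring. Origin: centre of its underside. Leave it alone.
- brush: Hand brush lying on the bench at the robot's far left. Leave it alone.
- tub: Grey open tub, 90 mm across, 70 mm high, at the robot's far right. Origin: centre of its underside. Leave it alone.
- mug: White mug, 76 mm across, 85 mm high, at the robot's far left. Origin: centre of its underside. Leave it alone.
Not all that is in view belongs to the job. What is shaped like the block but purple is not meant.

How it is judged:
By the outcome, as a careful person would: the job done as asked, in the order asked, and still so for the second after the job is handed in, with the robot touching nothing.
It also fails if it takes over 72 s, if anything falls off the work surface, if the arm or the gripper's body presses on something with over 40 N, if the wrist force passes 120 N, or if a joint passes its speed limit or range.

## Working session

There is one attempt and no reset: what is moved stays moved. The work goes in short steps, Python scripts to look and compute and a shell command to move; the robot and the scene stay as the last step left them, time stands still between calls to the robot, and variables do not carry over. Pictures are saved under pics/ and viewed, at most 10 in all, crops included, and the job is handed in when it is done.

```bash
mkdir -p pics; ls; python3 - <<'E'
from rig import arm, optics
import cv2
print(arm.state())
for n in("top","side"):
    c=optics.read_camera(n);cv2.imwrite(f"pics/{n}0.png",c["image"]);print(n,c["fx"],c["cx"],c["cy"],c["world_from_camera"].round(3).tolist())
E
```

```text
pics
{'time_s': 0.0, 'qpos': array([-1.30759548e+00,  4.80826875e-01,  1.59689483e+00, -2.74761191e-07,
        1.06508408e+00, -4.66413325e-02]), 'dq': array([-0.00020635,  0.00038485,  0.00111662, -0.0008251 , -0.00089256,
       -0.00072401]), 'tau': array([-3.50928873e-03, -9.50652909e+01, -4.30188954e+01, -8.33908889e-04,
        1.21709975e-02,  7.08190626e-06]), 'position': array([ 198.06666247, -618.61177156,  203.56781513]), 'tool_rot': array([[ 9.52381671e-01,  3.04908271e-01, -3.15856417e-04],
       [ 3.04908429e-01, -9.52380952e-01,  1.17129457e-03],
       [ 5.63217672e-05, -1.21182676e-03, -9.99999264e-01]]), 'ft_force': array([-0.28652609,  0.23277282, -0.88550976]), 'torque': array([ 0.08952029, -0.01584612, -0.00533479]), 'finger_force': 0.0, 'finger_gap': 0.9990951374339007}
top 474.6988183967144 316.55509901205943 196.1758789952314 [[-0.023, -0.998, 0.067, 410.545], [-1.0, 0.022, -0.018, 1.966], [0.016, -0.067, -0.998, 1370.553], [0.0, 0.0, 0.0, 1.0]]
side 408.41706464250854 318.98418477346127 205.02419804996637 [[-0.885, -0.343, 0.314, 127.251], [-0.465, 0.656, -0.595, 704.554], [-0.002, -0.672, -0.74, 938.736], [0.0, 0.0, 0.0, 1.0]]
```

View pics/top0.png

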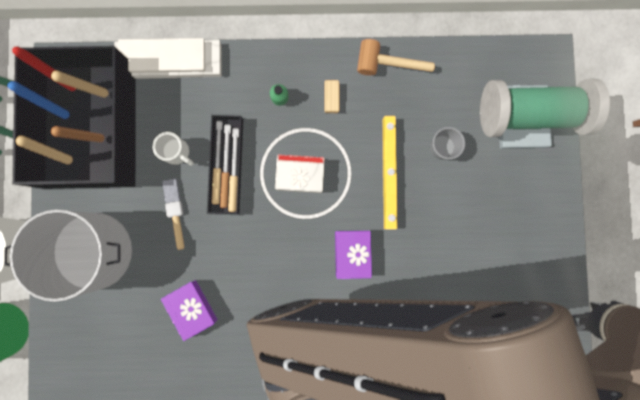

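View pics/side0.png

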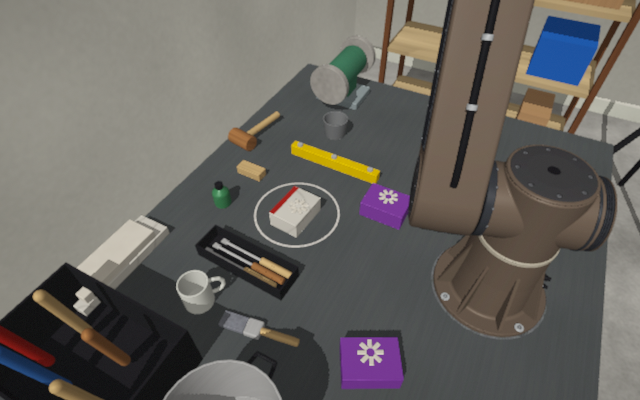

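```bash
cat > h.py <<'E'
from rig import arm, optics
import cv2, numpy as np
def cloud(n):
    c=optics.read_camera(n);z=c["z_map"].astype(float);v,u=np.mgrid[:400,:640]
    P=np.stack([(u-c["cx"])/c["fx"]*z,(v-c["cy"])/c["fy"]*z,z],-1)
    T=c["world_from_camera"];return c["image"].astype(int),P@T[:3,:3].T+T[:3,3]
def hit(I,W,m,name):
    p=W[m];r=cv2.minAreaRect(p[:,:2].astype(np.float32));print(name,m.sum(),"rect",np.round(r[0],1),np.round(r[1],1),round(r[2],1),"z",np.percentile(p[:,2],[5,50,95]).round(1));return r
def block(n="top",near=None,R=120):
    I,W=cloud(n);b,g,r=I[...,0],I[...,1],I[...,2];h=W[...,2]
    d=np.hypot(W[...,0]-near[0],W[...,1]-near[1])
    red=(r>110)&(r>2*g); white=(I.min(-1)>130)
    top=(d<R)&(h>48)&(h<62)&(red|white)
    m=top.astype(np.uint8);k,l,s,_=cv2.connectedComponentsWithStats(m);m=l==1+np.argmax(s[1:,4])
    q=hit(I,W,m,n+" block")
    rc=W[m&red][:,:2].mean(0);c=np.array(q[0])
    B=cv2.boxPoints(q);e=[(B[i]-B[(i+1)%4]) for i in(0,1)];e=[x/np.linalg.norm(x) for x in e]
    v=rc-c;x=max([e[0],-e[0],e[1],-e[1]],key=lambda a:a@v)
    print(n,"centre",c.round(1),"red",rc.round(1),"yaw",np.degrees(np.arctan2(x[1],x[0])).round(1),"by red",np.degrees(np.arctan2(v[1],v[0])).round(1))
    return c
E
python3 - <<'E'
from h import *
for n in("top","side"):
    I,W=cloud(n);h=W[...,2];b,g,r=I[...,0],I[...,1],I[...,2]
    box=lambda x0,x1,y0,y1:(W[...,0]>x0)&(W[...,0]<x1)&(W[...,1]>y0)&(W[...,1]<y1)
    if n=="top":
        print("pix",[W[v,u].round(0).tolist() for u,v in((300,174),(390,172),(305,130),(332,95),(278,93),(225,165),(353,254),(450,145))])
    hit(I,W,(r>150)&(g>120)&(b<90)&(h>25)&(h<50)&box(300,800,-400,0),n+" fence")
    m=(I.min(-1)>130)&(abs(h)<12)&box(300,700,-150,220)
    p=W[m][:,:2];c=np.median(p,0)
    for _ in range(5):
        d=np.hypot(*(p-c).T);k=abs(d-126)<12;q=p[k];s=np.linalg.lstsq(np.c_[2*q,np.ones(len(q))],(q**2).sum(1),rcond=None)[0];c=s[:2]
    print("ring",c,np.sqrt(s[2]+c@c),k.sum())
    block(n,c)
    hit(I,W,(h>15)&(h<50)&box(600,760,-130,0),n+" offcut")
    hit(I,W,(h>15)&(h<130)&box(580,760,0,130),n+" bottle")
    hit(I,W,(h>15)&(h<70)&box(300,640,100,320),n+" tray")
    hit(I,W,(h>40)&(h<70)&(b>g+40)&box(100,400,-250,50),n+" purple")
    if n=="top": im=cv2.resize(I[110:270,200:440].astype(np.uint8),None,fx=3.3,fy=3.3,interpolation=cv2.INTER_CUBIC)[:600,:800];cv2.imwrite("pics/crop.png",im)
E
```

```text
pix [[561.0, 23.0, 55.0], [563.0, -230.0, 47.0], [696.0, 7.0, 2.0], [791.0, -73.0, 29.0], [782.0, 79.0, 88.0], [596.0, 238.0, 19.0], [337.0, -118.0, 62.0], [643.0, -415.0, 5.0]]
top fence 28 rect [ 542.1 -231.3] [ 30.4 262.4] 89.0 z [31.5 38.4 45.1]
ring [570.52652194   8.98982354] 127.23369813214516 1786
top block 1507 rect [563.5  25.5] [130.1  94.1] 85.3 z [50.7 55.1 59.6]
top centre [563.5  25.5] red [604.9  21.8] yaw -4.7 by red -5.2
top offcut 94 rect [680.3 -49.4] [ 38.5 173.1] 73.6 z [18.3 29.5 33.9]
top bottle 374 rect [598.1  43.6] [86.8 34.7] 88.4 z [50.4 54.7 59.1]
top tray 1376 rect [548.2 239.3] [ 87.5 186.7] 87.4 z [16.7 24.4 46.3]
top purple 1347 rect [ 334.7 -118.5] [ 94.6 129.8] 88.7 z [50.  54.4 58.9]
side fence 776 rect [ 563.8 -226.4] [ 36.7 319.9] 88.4 z [27.3 38.7 42.5]
ring [571.55738244   9.62905866] 127.23540048224326 571
side block 1085 rect [565.8  29. ] [133.1  97.1] 85.6 z [51.8 55.2 58.8]
side centre [565.8  29. ] red [605.2  23.3] yaw -4.4 by red -8.4
side offcut 74 rect [751.8 -65.8] [42.9 15.7] 89.1 z [15.7 27.8 32.3]
side bottle 354 rect [596.7  46.8] [92.8 38.1] 86.6 z [24.  54.4 57.3]
side tray 1790 rect [547.7 242.9] [ 87.9 186.4] 87.2 z [16.6 25.5 45.3]
side purple 977 rect [ 335.5 -115.4] [101. 129.] 89.4 z [44.2 54.8 58. ]
```

View pics/crop.png

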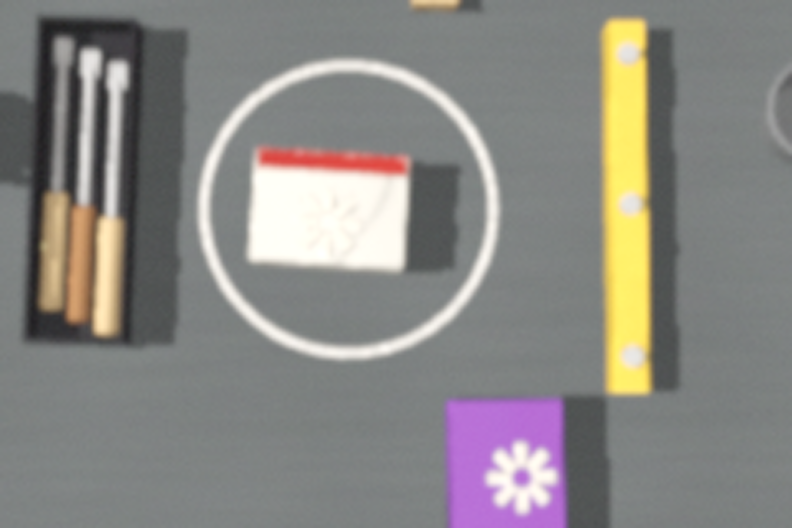

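Candidates: the white block with the red band at top px (300,174) is the target. The purple lookalikes at (353,254) and (188,310) are not meant. The crop confirms the red band on the white block, facing away from the robot, with the fence on the right and the tray on the left.

The block must turn about -86° (clockwise). I'll start by pushing the near-left corner away from the robot.

```bash
python3 -m jog '[[[1,1,0],[0,0,-0.0165]],[[1,1,0],[0,0,-0.0165]],[[1,1,0],[0,0,-0.0165]],[[1,1,0],[0,0,0]],[[1,1,0],[0,0,0]],[[1,1,0],[0,0,0]],[[1,1,0],[0,0,0]],[[1,1,0],[0,0,0]],[[1,1,0],[0,0,0]],[[1,1,0],[0,0,0]]]' 0
python3 -m jog '[[[0.16,1,0],[0,0,0]],[[0.16,1,0],[0,0,0]],[[0.16,1,0],[0,0,0]],[[0.16,1,0],[0,0,0]],[[0.16,1,0],[0,0,0]],[[0.16,1,0],[0,0,0]],[[0.16,1,0],[0,0,0]],[[0.16,1,0],[0,0,0]],[[0.16,1,0],[0,0,0]],[[0.16,1,0],[0,0,0]]]'
python3 -m jog '[[[0,1,0],[0,0,0]],[[0,1,-1],[0,0,0]],[[0,1,-1],[0,0,0]],[[0,1,-1],[0,0,0]],[[0,1,-1],[0,0,0]],[[0,1,-1],[0,0,0]],[[0,1,-1],[0,0,0]],[[0,1,-1],[0,0,0]],[[0,0,-0.3],[0,0,0]]]'
```

```text
time_s: 1.55
position: [448.9, -368.2, 204.2]
tool_rot: [[1.0, -0.001, 0.0], [-0.001, -1.0, -0.0], [0.0, 0.0, -1.0]]
ft_force: [0.7, -0.7, -0.3]
finger_gap: 0.0
finger_force: 0.0
time_s: 2.8
position: [487.3, -118.2, 204.2]
tool_rot: [[1.0, -0.001, -0.0], [-0.001, -1.0, -0.0], [-0.0, 0.0, -1.0]]
ft_force: [-0.2, -0.6, 0.1]
finger_gap: -0.0
finger_force: 0.0
time_s: 3.92
position: [486.6, 81.8, 20.6]
tool_rot: [[1.0, 0.001, -0.002], [0.001, -1.0, -0.0], [-0.002, 0.0, -1.0]]
ft_force: [-1.9, 0.1, 0.0]
finger_gap: 0.001
finger_force: 0.0
```

```bash
python3 -m jog '[[[0.6,0,0],[0,0,0]],[[0.4,0,0],[0,0,0]],[[0.4,0,0],[0,0,0]],[[0.4,0,0],[0,0,0]],[[0.4,0,0],[0,0,0]],[[0.2,0,0],[0,0,0]],[[-0.8,0,0],[0,0,0]],[[-1,0,0],[0,0,0]]]'
python3 -c "
from h import *
block('top',(571,9));block('side',(571,9))"
```

```text
time_s: 4.92
position: [504.6, 80.3, 22.6]
tool_rot: [[1.0, -0.002, 0.002], [-0.002, -1.0, 0.0], [0.002, -0.0, -1.0]]
ft_force: [-0.2, -0.3, 0.4]
finger_gap: -0.005
finger_force: 0.0
top block 809 rect [584.9  14.8] [129.7  95.4] 68.2 z [50.9 54.6 59.2]
top centre [584.9  14.8] red [622.8  -0.8] yaw -21.8 by red -22.5
side block 582 rect [594.2  37.5] [90.5 97.4] 66.7 z [51.3 55.1 58.1]
side centre [594.2  37.5] red [630.5  19.2] yaw -23.3 by red -26.7
```

```bash
python3 -m jog '[[[0,0,0.9],[0,0,0]],[[0,0,1],[0,0,0]],[[0.3,-0.3,1],[0,0,0]],[[0.95,-0.9,0],[0,0,0]],[[0.95,-0.9,0],[0,0,0]],[[0.95,-0.9,0],[0,0,0]],[[0.95,-0.9,0],[0,0,0]],[[0.95,-0.9,0],[0,0,0]],[[0.75,-0.8,0],[0,0,0]]]'
python3 -m jog '[[[0,0,-1],[0,0,0]],[[0,0,-1],[0,0,0]],[[0,0,-0.9],[0,0,0]],[[-0.8,0,0],[0,0,0]],[[-0.4,0,0],[0,0,0]],[[-0.4,0,0],[0,0,0]],[[-0.4,0,0],[0,0,0]],[[-0.4,0,0],[0,0,0]],[[-0.4,0,0],[0,0,0]]]'
python3 -m jog '[[[0.8,-0.2,0],[0,0,0]],[[0,-0.5,1],[0,0,0]],[[0,-0.5,1],[0,0,0]],[[0,-0.5,1],[0,0,0]]]'
python3 -c "
from h import *
block('top',(571,9));block('side',(571,9))"
```

```text
time_s: 6.15
position: [650.5, -61.1, 95.3]
tool_rot: [[1.0, -0.002, 0.002], [-0.002, -1.0, -0.0], [0.002, 0.0, -1.0]]
ft_force: [-0.4, 0.7, 0.3]
finger_gap: 0.001
finger_force: 0.0
time_s: 7.28
position: [578.6, -59.2, 22.2]
tool_rot: [[1.0, -0.001, 0.002], [-0.001, -1.0, -0.0], [0.002, 0.0, -1.0]]
ft_force: [4.5, -0.7, 0.3]
finger_gap: -0.0
finger_force: 2.0
time_s: 7.78
position: [597.1, -101.6, 97.3]
tool_rot: [[1.0, -0.001, -0.001], [-0.001, -1.0, 0.0], [-0.001, -0.0, -1.0]]
ft_force: [-0.0, -1.1, 0.5]
finger_gap: 0.001
finger_force: 0.0
top block 1221 rect [571.   19.9] [129.   95.3] 45.8 z [50.4 55.  59.8]
top centre [571.   19.9] red [616.1   7.5] yaw -44.2 by red -15.4
side block 1095 rect [572.2  22.5] [129.9 100.7] 45.9 z [51.4 55.2 58.6]
side centre [572.2  22.5] red [599.8  -8. ] yaw -44.1 by red -47.8
```

```bash
python3 -m jog '[[[-0.21,0.99,0],[0,0,0]],[[-0.21,0.99,0],[0,0,0]],[[-0.21,0.99,0],[0,0,0]],[[-0.21,0.99,0],[0,0,0]],[[-0.21,0.99,0],[0,0,0]],[[-0.21,0.99,0],[0,0,0]],[[-0.21,0.99,0],[0,0,0]],[[-0.21,0.99,0],[0,0,0]],[[-0.21,0.99,0],[0,0,0]]]'
python3 -m jog '[[[0,0,-1],[0,0,0]],[[0,0,-1],[0,0,0]],[[0,0,-1],[0,0,0]],[[0.5,-0.5,0],[0,0,0]],[[0.26,-0.31,0],[0,0,0]],[[0.26,-0.31,0],[0,0,0]],[[0.26,-0.31,0],[0,0,0]],[[0.26,-0.31,0],[0,0,0]]]'
python3 -m jog '[[[-0.3,0.5,0],[0,0,0]],[[0,1,1],[0,0,0]],[[0,1,1],[0,0,0]],[[0,0,1],[0,0,0]]]'
python3 -c "
from h import *
block('top',(571,9));block('side',(571,9))"
```

```text
time_s: 9.0
position: [549.5, 122.2, 96.0]
tool_rot: [[1.0, -0.001, -0.002], [-0.001, -1.0, -0.0], [-0.002, 0.0, -1.0]]
ft_force: [-0.2, -0.6, 0.0]
finger_gap: 0.0
finger_force: 0.0
time_s: 10.0
position: [590.5, 77.5, 22.7]
tool_rot: [[1.0, -0.002, 0.001], [-0.002, -1.0, 0.001], [0.001, -0.001, -1.0]]
ft_force: [-0.3, 7.5, -2.2]
finger_gap: 0.0
finger_force: 3.1
time_s: 10.5
position: [581.3, 142.3, 98.1]
tool_rot: [[1.0, 0.0, 0.001], [0.0, -1.0, 0.0], [0.001, -0.0, -1.0]]
ft_force: [0.9, -1.2, 1.1]
finger_gap: -0.001
finger_force: 0.0
top block 1487 rect [578.    1.3] [130.1  95.1] 31.3 z [50.4 54.8 59.5]
top centre [578.    1.3] red [599.7 -33.2] yaw -58.7 by red -57.8
side block 927 rect [578.8   4.5] [128.   97.4] 30.3 z [51.5 55.2 58.6]
side centre [578.8   4.5] red [600.1 -31. ] yaw -59.7 by red -59.1
```

```bash
python3 -m jog '[[[-0.04,-0.95,0],[0,0,0]],[[-0.04,-0.95,0],[0,0,0]],[[-0.04,-0.95,0],[0,0,0]],[[-0.04,-0.95,0],[0,0,0]],[[-0.04,-0.95,0],[0,0,0]],[[-0.04,-0.95,0],[0,0,0]],[[-0.04,-0.95,0],[0,0,0]],[[-0.04,-0.95,0],[0,0,0]],[[-0.04,-0.95,0],[0,0,0]],[[-0.04,-0.95,0],[0,0,0]]]'
python3 -m jog '[[[0,0,-1],[0,0,0]],[[0,0,-1],[0,0,0]],[[0,0,-1],[0,0,0]],[[-0.25,0.5,0],[0,0,0]],[[-0.16,0.37,0],[0,0,0]],[[-0.16,0.37,0],[0,0,0]],[[-0.16,0.37,0],[0,0,0]],[[-0.16,0.37,0],[0,0,0]]]'
python3 -m jog '[[[0.2,-0.5,0],[0,0,0]],[[0,-0.6,1],[0,0,0]],[[0,-0.6,1],[0,0,0]],[[0,0,1],[0,0,0]]]'
python3 -c "
from h import *
block('top',(571,9));block('side',(571,9))"
```

```text
time_s: 11.85
position: [571.2, -97.7, 96.4]
tool_rot: [[1.0, -0.001, -0.001], [-0.001, -1.0, 0.0], [-0.001, -0.0, -1.0]]
ft_force: [0.6, 0.5, 0.1]
finger_gap: 0.0
finger_force: 0.0
time_s: 12.85
position: [549.5, -47.3, 22.8]
tool_rot: [[1.0, -0.0, 0.001], [-0.0, -1.0, -0.001], [0.001, 0.001, -1.0]]
ft_force: [-3.2, -7.8, -2.6]
finger_gap: -0.001
finger_force: 3.2
time_s: 13.35
position: [555.5, -91.8, 98.4]
tool_rot: [[1.0, -0.002, 0.002], [-0.002, -1.0, -0.0], [0.002, 0.0, -1.0]]
ft_force: [0.5, 0.1, -0.2]
finger_gap: 0.002
finger_force: 0.0
top block 1309 rect [575.7  21.6] [130.1  93.9] 17.8 z [50.8 55.  59.6]
top centre [575.7  21.6] red [618.2  -7.4] yaw -72.2 by red -34.3
side block 1089 rect [577.4  24.5] [130.1  98.9] 17.5 z [51.7 55.1 58.5]
side centre [577.4  24.5] red [587.8 -15.4] yaw -72.5 by red -75.4
```

```bash
python3 -m jog '[[[0.235,0.94,0],[0,0,0]],[[0.235,0.94,0],[0,0,0]],[[0.235,0.94,0],[0,0,0]],[[0.235,0.94,0],[0,0,0]],[[0.235,0.94,0],[0,0,0]],[[0.235,0.94,0],[0,0,0]],[[0.235,0.94,0],[0,0,0]],[[0.235,0.94,0],[0,0,0]],[[0.235,0.94,0],[0,0,0]]]'
python3 -m jog '[[[0,0,-1],[0,0,0]],[[0,0,-1],[0,0,0]],[[0,0,-1],[0,0,0]],[[0.05,-0.6,0],[0,0,0]],[[0.04,-0.4,0],[0,0,0]],[[0.04,-0.4,0],[0,0,0]],[[0.04,-0.4,0],[0,0,0]],[[0.04,-0.4,0],[0,0,0]],[[0,-0.2,0],[0,0,0]]]'
python3 -m jog '[[[0,0.5,0],[0,0,0]],[[0,0.9,1],[0,0,0]],[[0,0.7,1],[0,0,0]],[[0,0,1],[0,0,0]]]'
python3 -c "
from h import *
block('top',(571,9));block('side',(571,9))"
```

```text
time_s: 14.58
position: [608.0, 122.0, 96.7]
tool_rot: [[1.0, -0.001, 0.0], [-0.001, -1.0, 0.0], [0.0, -0.0, -1.0]]
ft_force: [0.3, 0.4, -0.2]
finger_gap: 0.001
finger_force: 0.0
time_s: 15.7
position: [614.5, 60.7, 23.0]
tool_rot: [[1.0, -0.002, 0.003], [-0.002, -1.0, 0.001], [0.003, -0.001, -1.0]]
ft_force: [4.3, 7.3, -1.6]
finger_gap: 0.002
finger_force: 3.4
time_s: 16.2
position: [612.8, 115.4, 98.1]
tool_rot: [[1.0, 0.0, 0.001], [0.0, -1.0, 0.0], [0.001, -0.0, -1.0]]
ft_force: [0.7, 0.2, 0.4]
finger_gap: 0.004
finger_force: 0.0
top block 1415 rect [5.741e+02 4.000e-01] [132.8  90.1] 6.4 z [50.5 54.9 59.5]
top centre [5.741e+02 4.000e-01] red [579.1 -37.4] yaw -83.6 by red -82.5
side block 1038 rect [575.4   6.1] [131.1  99.3] 4.2 z [51.5 55.  58.4]
side centre [575.4   6.1] red [575.4 -35.8] yaw -85.8 by red -90.0
```

```bash
cat >> h.py <<'E'
def fit(n,kind,near=None,R=115):
    I,W=cloud(n);b,g,r=I[...,0],I[...,1],I[...,2];h=W[...,2];x,y=W[...,0],W[...,1]
    if kind=="fence": m=(r>150)&(g>120)&(b<110)&(h>20)&(h<52)&(y<-150)&(y>-300)&(x>350)&(x<780)
    else: m=(np.hypot(x-near[0],y-near[1])<R)&(h>45)&(h<65)&(((r>110)&(r>2*g))|(I.min(-1)>130))
    k,l,s,_=cv2.connectedComponentsWithStats(m.astype(np.uint8));m=l==1+np.argmax(s[1:,4])
    # re-project the mask's pixels on the known top plane: free of depth noise
    c=optics.read_camera(n);T=c["world_from_camera"];v,u=np.nonzero(m)
    d=np.stack([(u-c["cx"])/c["fx"],(v-c["cy"])/c["fy"],np.ones(len(u))],-1)@T[:3,:3].T
    H=40 if kind=="fence" else 55
    p=(T[:3,3]+d*((H-T[2,3])/d[:,2])[:,None])[:,:2]
    w,V=np.linalg.eigh(np.cov(p.T));a=V[:,1]*np.sign(V[0,1]);e=(p-p.mean(0))@np.c_[a,[-a[1],a[0]]]
    print(n,kind,m.sum(),p.mean(0).round(1),"long axis deg",np.degrees(np.arctan2(a[1],a[0])).round(2),"size",(np.sqrt(12)*e.std(0)).round(1),np.ptp(e,0).round(1))
E
python3 -m jog '[[[0,1,0.7],[0,0,0]],[[0,1,0.7],[0,0,0]],[[0,1,0.7],[0,0,0]]]'
python3 - <<'E'
from h import *
for n in("top","side"): fit(n,"fence");fit(n,"block",(575,3))
cv2.imwrite("pics/t2.png",cv2.resize(optics.read_camera("top")["image"][110:270,200:440],None,fx=3.3,fy=3.3,interpolation=cv2.INTER_CUBIC))
E
```

```text
time_s: 16.68
position: [612.5, 189.5, 149.5]
tool_rot: [[1.0, -0.002, -0.0], [-0.002, -1.0, -0.0], [-0.0, 0.0, -1.0]]
ft_force: [0.8, -0.0, 0.6]
finger_gap: 0.003
finger_force: 0.0
top fence 1038 [ 563.5 -229.3] long axis deg -0.89 size [287.4  34. ] [312.8  33.4]
top block 1506 [572.7   4.4] long axis deg 5.7 size [129.7  92.4] [131.7  95.5]
side fence 870 [ 555.  -216.4] long axis deg -1.28 size [317.3  48. ] [325.   51.7]
side block 1042 [570.8  11.6] long axis deg 4.25 size [129.6  98.1] [131.2 103.1]
```

View pics/t2.png

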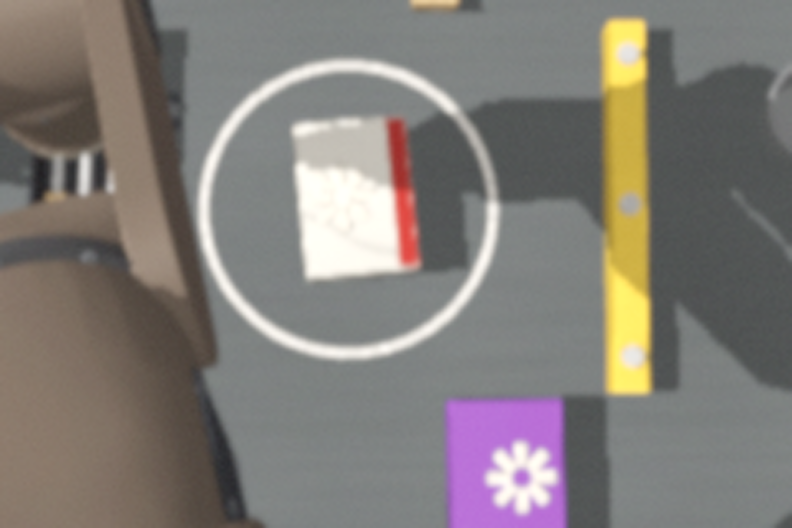

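The block is white with the red band now at crop x≈405, facing the fence at crop x≈605. About 6° of turn remains, so I'll give a small push on the far end.

```bash
python3 -m jog '[[[0.08,-0.8,-1],[0,0,0]],[[0.08,-0.8,-1],[0,0,0]],[[0.08,-0.8,-1],[0,0,0]],[[0.08,-0.8,-1],[0,0,0]],[[0.08,-0.8,-1],[0,0,0]],[[0,-0.6,0],[0,0,0]],[[0,-0.4,0],[0,0,0]],[[0,-0.4,0],[0,0,0]],[[0,-0.4,0],[0,0,0]]]'
python3 -m jog '[[[0,0.8,0],[0,0,0]],[[-0.4,1,0],[0,0,0]],[[-0.5,1,0.5],[0,0,0]],[[-0.5,1,1],[0,0,0]]]'
python3 - <<'E'
from h import *
for n in("top","side"): fit(n,"block",(571,0))
E
```

```text
time_s: 18.25
position: [624.4, 44.1, 25.6]
tool_rot: [[1.0, -0.001, 0.003], [-0.001, -1.0, 0.001], [0.003, -0.001, -1.0]]
ft_force: [4.2, 7.2, -1.5]
finger_gap: 0.003
finger_force: 3.7
time_s: 18.75
position: [586.5, 140.7, 62.0]
tool_rot: [[1.0, -0.001, -0.001], [-0.001, -1.0, -0.0], [-0.001, 0.0, -1.0]]
ft_force: [0.3, -0.5, 0.9]
finger_gap: -0.003
finger_force: 0.0
top block 1487 [570.3  -5.9] long axis deg -1.19 size [130.2  91.9] [131.8  94.9]
side block 965 [5.674e+02 4.000e-01] long axis deg -6.61 size [133.2  97.6] [135.6 106.3]
```

```bash
python3 -c "
from rig import arm
print(arm.state()['qpos'].round(2))"
```

```text
[ 0.18  0.59  1.82 -0.    0.73  1.75]
```

```bash
python3 -m jog '[[[-0.08,0,0],[0,0,0.0275]],[[-0.08,0,0],[0,0,0.0275]],[[-0.08,0,0],[0,0,0.0275]],[[-0.08,0,0],[0,0,0.0275]],[[-0.08,0,0],[0,0,0.0275]],[[-0.08,0,-0.5],[0,0,0.0275]],[[-0.08,0,-0.5],[0,0,0.0275]],[[-0.08,-0.4,-0.5],[0,0,0.0275]],[[0,-0.8,-0.5],[0,0,0.0275]]]' 85
python3 - <<'E'
from h import *
print(np.degrees(np.arctan2(*arm.state()['tool_rot'][[1,0],1])))
for n in("top","side"): fit(n,"block",(571,0))
cv2.imwrite("pics/s3.png",cv2.resize(optics.read_camera("side")["image"][100:320,160:460],None,fx=2.5,fy=2.5))
E
```

```text
time_s: 20.08
position: [571.6, 108.5, 10.7]
tool_rot: [[0.011, 1.0, -0.001], [1.0, -0.011, -0.0], [-0.0, -0.001, -1.0]]
ft_force: [0.3, -0.4, -0.0]
finger_gap: 0.996
finger_force: 0.0
-0.6144285612456527
top block 1464 [571.6  -7.4] long axis deg 1.36 size [130.3  90.3] [135.5  96.1]
side block 239 [538.3 -23.4] long axis deg -30.8 size [115.5  56.1] [125.8  68. ]
```

View pics/s3.png

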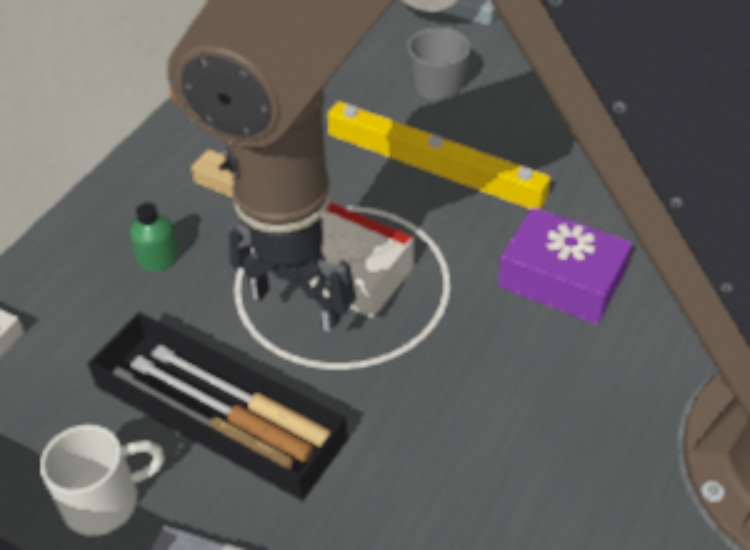

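```bash
python3 -m jog '[[[0,-0.9,0],[0,0,0]],[[0,-0.9,0],[0,0,0]],[[-0.005,-0.3,0],[0,0,0]],[[-0.005,-0.3,0],[0,0,0]],[[-0.005,-0.4,0],[0,0,0]],[[-0.005,-0.4,0],[0,0,0]],[[-0.005,-0.4,0],[0,0,0]],[[-0.005,-0.4,0],[0,0,0]],[[-0.005,-0.4,0],[0,0,0]],[[-0.005,-0.4,0],[0,0,0]]]'
python3 -m jog '[[[-0.005,-0.4,0],[0,0,0]],[[-0.005,-0.4,0],[0,0,0]],[[-0.005,-0.4,0],[0,0,0]],[[-0.005,-0.4,0],[0,0,0]],[[-0.005,-0.4,0],[0,0,0]],[[-0.005,-0.4,0],[0,0,0]]]'
python3 - <<'E'
from h import *
fit("top","block",(571,-100),130);fit("top","fence")
E
```

```text
time_s: 21.58
position: [571.2, -10.0, 12.1]
tool_rot: [[0.018, 1.0, 0.001], [1.0, -0.018, 0.001], [0.001, 0.001, -1.0]]
ft_force: [0.9, 11.9, 4.2]
finger_gap: 0.992
finger_force: 6.0
time_s: 22.32
position: [570.3, -69.9, 12.0]
tool_rot: [[0.018, 1.0, 0.0], [1.0, -0.018, 0.001], [0.001, 0.0, -1.0]]
ft_force: [0.3, 13.3, 5.8]
finger_gap: 0.995
finger_force: 6.6
top block 12 [ 563.5 -225.6] long axis deg 1.59 size [16.1  7.3] [14.2  6.1]
top fence 764 [ 578.3 -233.2] long axis deg 0.62 size [288.1  28.4] [310.3  34. ]
```

```bash
python3 -m jog '[[[-0.005,-0.4,0],[0,0,0]],[[-0.005,-0.4,0],[0,0,0]],[[-0.005,-0.2,0],[0,0,0]]]'
python3 -m jog '[[[0,-0.1,0],[0,0,0]],[[0,-0.1,0],[0,0,0]]]' | grep -E 'posi|ft'
python3 -m jog '[[[0,-0.1,0],[0,0,0]]]'| grep -E 'posi|ft'
```

```text
time_s: 22.9
position: [569.8, -95.3, 11.9]
tool_rot: [[0.017, 1.0, 0.0], [1.0, -0.017, 0.001], [0.001, 0.0, -1.0]]
ft_force: [0.9, 14.8, 7.2]
finger_gap: 0.996
finger_force: 7.7
position: [569.8, -99.9, 11.9]
ft_force: [0.1, 15.3, 7.4]
position: [569.8, -102.3, 11.9]
ft_force: [0.1, 15.0, 6.6]
```

```bash
python3 -m jog '[[[0,-0.1,0],[0,0,0]],[[0,-0.1,0],[0,0,0]]]' | grep -E 'posi|ft'
```

```text
position: [569.7, -107.3, 11.9]
ft_force: [0.6, 14.8, 7.3]
```

```bash
python3 -m jog '[[[0,-0.1,0],[0,0,0]]]'| grep -E 'posi|ft'
```

```text
position: [569.7, -109.8, 11.9]
ft_force: [0.3, 15.9, 8.2]
```

```bash
python3 -m jog '[[[0,-0.1,0],[0,0,0]]]'| grep -E 'posi|ft'
```

```text
position: [569.8, -111.9, 11.9]
ft_force: [3.1, 35.2, 9.0]
```

```bash
python3 -m jog '[[[0,-0.06,0],[0,0,0]],[[0,0,0],[0,0,0]]]'| grep -E 'posi|ft'
```

```text
position: [569.8, -111.9, 11.9]
ft_force: [2.6, 35.9, 9.6]
```

```bash
python3 - <<'E'
from h import *
cv2.imwrite("pics/t4.png",cv2.resize(optics.read_camera("top")["image"][90:250,300:460],None,fx=3.5,fy=3.5))
cv2.imwrite("pics/s4.png",cv2.resize(optics.read_camera("side")["image"][110:270,240:440],None,fx=3.5,fy=3.5))
E
```

```text
(no output)
```

View pics/s4.png

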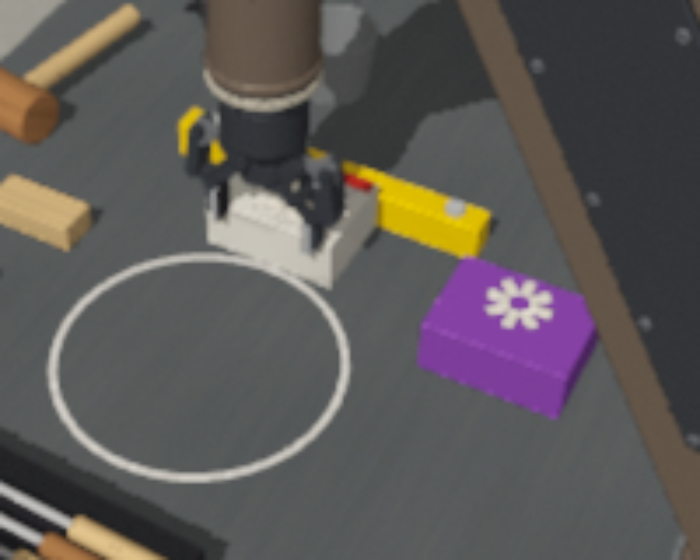

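```bash
python3 -m jog '[[[0,0.3,0],[0,0,0]],[[0,1,0],[0,0,0]],[[0,1,0.5],[0,0,0]],[[0,1,1],[0,0,0]],[[0,1,1],[0,0,0]],[[0,1,1],[0,0,0]],[[0,1,1],[0,0,0]],[[0,1,0],[0,0,0]],[[0,1,0],[0,0,0]]]'
python3 - <<'E'
from h import *
for n in("top","side"):
    fit(n,"block",(571,-165),110);fit(n,"fence")
cv2.imwrite("pics/t5.png",cv2.resize(optics.read_camera("top")["image"][100:240,320:420],None,fx=4.2,fy=4.2,interpolation=cv2.INTER_CUBIC))
E
```

```text
time_s: 25.25
position: [569.9, 93.2, 124.6]
tool_rot: [[0.017, 1.0, 0.001], [1.0, -0.017, -0.0], [-0.0, 0.001, -1.0]]
ft_force: [0.7, -0.1, 0.6]
finger_gap: 0.996
finger_force: 0.0
top block 1471 [ 569.5 -165.7] long axis deg -0.84 size [129.8  91.5] [127.   92.4]
top fence 962 [ 562.1 -230.4] long axis deg -1.02 size [297.4  32.2] [312.8  33.6]
side block 600 [ 572.7 -161.8] long axis deg -3.92 size [148.3 100.7] [136.4 108. ]
side fence 346 [ 461.6 -216.6] long axis deg -9.27 size [127.3  46.9] [158.9  58.1]
```

View pics/t5.png

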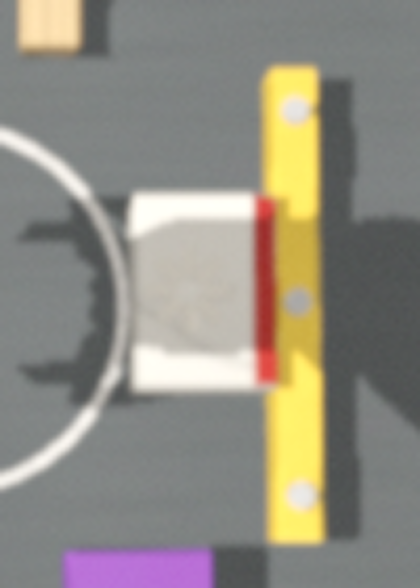

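The red face (crop x≈265) lies along the fence edge. The angles match within 0.2°, the push force rose to 35 N on contact, and the robot is clear.

```bash
python3 -c "
from rig import order
print(order.finish_job())"
```

```text
the job is handed in; nothing more can be done
None
```

The job is handed in at about 25 s of robot time: the block was turned inside the ring by corner pushes, then pushed across until its red face lay against the fence, within 0.2° of parallel, with nothing else touched.

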